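# Start the jig's clamp screw in its nut block

## Robot

A 7-joint arm with a two-finger parallel gripper is mounted at the origin on the work surface. World frame = base frame: x ahead of the robot, y to its left, z up, the work surface at z = 0. Lengths are in m, angles in rad, forces in N, time in s.
With the tool pointing down it reaches from about 0.4 to 0.85 m from the base axis. Payload 4.5 kg.
Tool frame: the origin (TCP) lies at the very end of the fingers, on their centre line; the grasp point (between the pads) lies 19 mm behind it; z points along the fingers, x is the direction in which the jaws open and shut, and the axes are right-handed (so a half turn about z gives the same grasp; the last joint's range is limited). The gripper opens to 88 mm and grips with 3 to 60 N. Pads are 18 mm wide; open, the fingers measure 123 mm over their backs; the gripper's body (75 mm by 187 mm) begins 45 mm behind the grasp point.
Start: joints at [1.287, 0.689, -0.195, 1.565, 0.157, 0.902, -0.215], TCP at [0.195, -0.594, 0.239] pointing down, gripper open.
Joint ranges: [-3.01, 3.01], [-0.46, 2.08], [-1.47, 1.51], [0.13, 2.56], [-1, 4.14], [0.04, 2.09], [-2.66, 2.66]. Speed limits (rad/s): [2.57, 2.57, 3.14, 3.14, 3.14, 3.14, 3.14].

## Interface

Orientations are given as a unit quaternion [x, y, z, w].
In Python, from plant import * gives the robot as it stands.
- The arm moves only by the tool apply_moves, never from a script. Its argument "series" is a list of rows, each an object of numbers: "x", "y", "z": the shift along the tool's x, y, z in units of 80 cm (1.0 is 80 cm); "wx", "wy", "wz": the turn, a rotation vector about the tool's x, y, z in units of pi rad (1.0 is pi rad); "fingers": the opening, from -1 (shut) to 1 (fully open), so that 0 is half open. In form: [{"x": .., "y": .., "z": .., "wx": .., "wy": .., "wz": .., "fingers": ..}, ...]. A call has 1 to 8 rows; each row shifts and turns the pose as measured when the row begins, along the tool's axes as they then stand; what a row does not reach is not made up. A row lasts 1/8 s, in which the tool goes at most 62.5 mm and 10.7 degrees, less where a joint would pass 70% of its speed; a pose out of reach is approached as far as the arm can. A call with a number of a shift or a turn outside -1 to 1 is refused whole. A call with a gripper value outside its range is refused whole. The fingers move at their own pace and stop on an object; "force" is the grip in N (left out, the last holds). Time passes only in rows, so rows that do not move let the fingers close. It gives the time, the measured TCP pose, the force and the opening at its end, in the units of the state.
- get_state(): the state, without advancing time (a new reading comes with each control period).
- snapshot(name): name is "scene" or "side" or "wrist"; returns (picture, depth): 384x512x3 uint8, red, green, blue; 384x512 float32, m along the optical axis (not along the pixel's ray), 0 where there is no reading.
- camera_model(name): a dict with "camera_matrix" (3x3 intrinsics, pixels), "world_from_camera" (4x4, takes a point from camera to world coordinates). Camera axes: x right, y up, looking along -z (the intrinsics and any distortion apply to the point x, -y, -z); pixel columns grow to the right and rows downward; lengths in m; the calibration is good to about 2 mm. A picture is of the moment at which its call begins: read the wrist's pose just before it. camera_model takes no time and is no camera call; for the wrist camera it gives the pose at the moment of the call.
- finish_job(): hands the job in, once; it reports no verdict.
The state is a dict: "clock": time; "q": joint angles; "qd": joint speeds; "joint_torque": joint torques, N m; "tool_pos": TCP position; "eef_rot": TCP orientation; "contact_force": force on the tool from outside, world axes, zero at the start; "moment": the same for the moment, N m; "opening": opening from 0.0 (shut) to 1.0 (fully open).
Only numpy, scipy, OpenCV 4.12 (cv2) and the standard library are available. Lean on these libraries where they do the work, as an engineer would, in place of code of your own. Each camera call takes 0.05 s, during which the arm holds its last target. There are 200 camera calls.

## Task

One wooden clamp screw of the jig stands high, only set loosely into the mouth of its nut block. Without lifting it out, turn it backward (counter-clockwise from above) until you feel it drop into the thread, then forward (clockwise) one full turn from there, and finish holding the screw's head firmly in the gripper, still and upright: do not let go at the end. Leave the tools and other things on the bench where they are.

Things in the scene. Friction and masses are not known exactly. Their poses are not given: they have to be found in the camera images.
- screw: Loose wooden clamp screw to start, upright in nut_block; 112 mm long, about 0.18 kg. Origin: centre of the shank's lower end; z up along it. Shank 22 mm in diameter, 82 mm long, then the head. Right-hand two-start thread, 33 mm across, 16 mm travel per turn: clockwise (from above) sinks, counter-clockwise climbs. Turns easily and stays where it is left.
- screw_head (a point): Centre of the top of the screw's head, 112 mm above its origin, about 0.16 m above the bench at the start. Hexagonal head, 34 mm across flats, 39 mm across corners, 30 mm high; one pair of flats faces the screw's +x and -x, the others every 60 degrees. A dark dimple 11 mm out on +x. Loose jaws 35 to 37 mm apart turn it like a spanner and let it slide up and down.
- screw_start (a point): The screw's thread start, on its axis 36 mm above its origin. It stands on the nut's top turn; the nut's thread ends lie 0.8 to 2.0 rad counter-clockwise of the starting angle. Turned backward it climbs 2 to 5 mm, then within 0.6 rad past the ends falls 8 mm by its weight, if free to slide (let go, pushed lightly down, or held loosely without twist). Turned on, climb and drop repeat each half turn.
- nut_block: Fixed wooden nut block of the high screw, on the jig board: 60 x 60 mm, 74 mm tall; 12 mm high foot flanges reach 42 mm out along its +x and -x. Origin: centre of its underside, 18 mm above the bench; z up. The bore is at its centre. 150 mm away stands a like block whose screw is already home, its head over 25 mm lower: not to be used.
- nut_mouth (a point): Centre of the bore's mouth, on top of the nut block, 74 mm above its underside. Height of the screw's origin over the block's underside: 27 to 30 mm at the start, 32 mm at the top of the climb, 24 to 25 mm after the drop, about 9 mm one turn later; at 0 it meets the board.
- jig: Fixed plywood jig board 260 x 340 x 18 mm; origin: centre of its underside on the bench, z up. On its +x half a panel with a chisel on it and a 48 mm high fence; on its -x half the two nut blocks, about y = +75 and -75 mm, with a small offcut between them.
- chisel: Bystander: chisel with a wooden handle, about 220 mm, lying on the jig's panel. Origin at its underside. Leave alone.
- offcut: Bystander: small wood offcut 50 x 30 x 18 mm on the jig between the two nut blocks. Origin at its underside. Leave alone.
- pencil: Bystander: pencil 150 mm on the bench. Origin at its underside. Leave alone.
- mallet: Bystander: wooden mallet, 270 mm, 70 mm high, at the right. Origin at its underside. Leave alone.
- calculator: Bystander: pocket calculator 130 x 80 x 14 mm. Origin at its underside. Leave alone.
- glue: Bystander: white glue bottle 170 mm tall. Origin at its underside. Leave alone.
- try_square: Bystander: try square with a wooden stock, on the left. Origin at its underside. Leave alone.

How it is judged:
On the way, in this order (a step that is already met when the one before it is completed fails the run):
1. the screw has been turned backward, climbing to the end of the nut's thread (z of screw in the frame of nut_block above 0.0306 m and angle between the x axis of screw and the x axis of nut_block, either way round below 0.45 rad and angle between screw's own z axis and vertical below 0.12 rad), for 0.02 s.
2. it has dropped into the thread (z of screw in the frame of nut_block between 0.021 and 0.027 m and horizontal distance between screw and nut_block below 0.004 m and angle between screw's own z axis and vertical below 0.12 rad), for 0.1 s.
3. it has been turned forward about one turn (z of screw in the frame of nut_block below 0.0135 m and horizontal distance between screw and nut_block below 0.004 m and angle between screw's own z axis and vertical below 0.12 rad), for 0.1 s.
At the end, for the whole second after the job is handed in: The screw has sunk to between 3.5 and 13.5 mm above the board (one turn, give or take about a quarter, below the drop), upright within 0.12 rad and centred in the bore within 4 mm, at rest, and the fingers still grip its head (more than 4 N) (all of step 3 and z of screw in the frame of nut_block above 0.0035 m and contact force between the fingers and screw above 4 N and linear speed of screw below 0.02 m/s and angular speed of screw below 0.2 rad/s); the arm keeps its last pose, push and grip.
It fails at once if the screw is lifted out of the thread's mouth (z of screw in the frame of nut_block above 0.037 m).
It fails at once if a tool or other thing on the bench is pushed away by more than 30 mm (distance of any of chisel, offcut, pencil, mallet, calculator, glue, try_square from where it was at the start of the episode above 0.03 m).
It also fails if it takes over 72 s, if anything falls off the work surface, if the arm or the gripper's body presses on something with over 40 N, if the wrist force passes 120 N, or if a joint passes its speed limit or range.

## Working session

There is one attempt and no reset: what is moved stays moved. The work goes in short steps, Python scripts to look and compute and a tool call to move; the robot and the scene stay as the last step left them, time stands still between calls to the robot, and variables do not carry over. Pictures are saved under pics/ and viewed, about 8 in all and at most 12, crops included, and the job is handed in when it is done.

Besides the shell and the picture viewer there is one more tool, called after "Emit:" in YAML: its name, and indented under it one key for each argument. apply_moves: Moves the arm, as the interface text tells. Its arguments: {"type":"object","properties":{"series":{"type":"array","items":{"type":"object","properties":{"x":{"type":"number"},"y":{"type":"number"},"z":{"type":"number"},"wx":{"type":"number"},"wy":{"type":"number"},"wz":{"type":"number"},"fingers":{"type":"number"}}}},"force":{"type":"number"}},"required":["series"]}

```bash
mkdir -p pics; ls; cat > h.py <<'E'
from plant import *
import numpy as np, cv2
def snap(n,f,crop=None,s=1):
    m=camera_model(n); p,d=snapshot(n)
    np.savez('/tmp/'+n,p=p,d=d,K=m['camera_matrix'],T=m['world_from_camera'])
    q=p if crop is None else p[crop[0]:crop[1],crop[2]:crop[3]]
    cv2.imwrite('pics/'+f,cv2.resize(q[:,:,::-1],None,fx=s,fy=s,interpolation=cv2.INTER_CUBIC)); return p,d,m
def world(u,v,z,m):
    K=np.array(m['camera_matrix']);T=np.array(m['world_from_camera'])
    r=T[:3,:3]@np.array([(u-K[0,2])/K[0,0],-(v-K[1,2])/K[1,1],-1]); o=T[:3,3]
    return o+r*(z-o[2])/r[2]
def cloud(d,m):
    K=np.array(m['camera_matrix']);T=np.array(m['world_from_camera'])
    v,u=np.indices(d.shape)
    P=np.stack([(u-K[0,2])/K[0,0]*d,-(v-K[1,2])/K[1,1]*d,-d],-1)
    return P@T[:3,:3].T+T[:3,3]
def st():
    s=get_state(); from scipy.spatial.transform import Rotation as R
    M=R.from_quat(s['eef_rot']).as_matrix()
    print('t',round(s['clock'],2),'pos',np.round(s['tool_pos'],4),'x',np.round(M[:,0],3),'z',np.round(M[:,2],3),'F',np.round(s['contact_force'],1),'M',np.round(s['moment'],2),'op',round(s['opening']*88,1),'q7',np.round(s['q'],2))
    return s,M
E
python3 - <<'E'
from h import *
p,d,m=snap('scene','a.png',s=1.5)
W=cloud(d,m)
p2,d2,m2=snap('side','b.png',s=1.5)
W2=cloud(d2,m2)
for W,d in((W,d),(W2,d2)):
    for lo,hi in((.115,.14),(.15,.168)):
        k=(d>0)&(W[...,2]>lo)&(W[...,2]<hi)
        n,l,s,c=cv2.connectedComponentsWithStats(k.astype('uint8'))
        for i in range(1,n):
            if s[i,4]>40: print(lo,s[i],np.round(c[i]),np.round(np.median(W[l==i],0),4))
st()
E
```

```text
pics
0.115 [307  49  89  41 455] [345.  71.] [0.224  0.5029 0.1281]
0.115 [159  86  40  17 191] [180.  96.] [ 0.0585 -0.0193  0.1271]
0.115 [374 159  15  12 119] [381. 165.] [0.582  0.3935 0.1233]
0.115 [292 179  12  13 121] [297. 185.] [0.5194 0.1419 0.1234]
0.15 [308  44  90  38 352] [347.  64.] [0.2234 0.502  0.1589]
0.15 [158  76  39  19 157] [179.  89.] [ 0.055  -0.0202  0.1596]
0.15 [246 195  13  14 138] [252. 201.] [ 0.5206 -0.0078  0.1582]
0.115 [  0   0  65  35 256] [30. 16.] [ 2.4871 -1.1508  0.1274]
0.115 [278  16  87  15 348] [322.  23.] [ 0.601  -1.619   0.1258]
0.115 [429  34  82  14 361] [469.  40.] [-0.2701 -1.6203  0.1262]
0.115 [226  98  10   7  45] [230. 101.] [ 0.8001 -0.53    0.1293]
0.115 [230 205  11  10  78] [235. 209.] [0.5153 0.1488 0.124 ]
0.115 [371 210  40  20 192] [388. 223.] [0.003  0.0565 0.1265]
0.115 [182 256  15  12 103] [189. 261.] [0.5667 0.4141 0.1226]
0.15 [  0   0  53  27 171] [25. 12.] [ 2.4857 -1.1312  0.1591]
0.15 [275  13  88  13 192] [319.  19.] [ 0.6112 -1.5897  0.1602]
0.15 [429  31  83  12 201] [470.  37.] [-0.2649 -1.5894  0.161 ]
0.15 [245 172  10   9  65] [249. 176.] [ 0.5168 -0.0007  0.1596]
0.15 [373 203  39  19 154] [390. 216.] [0.004  0.0545 0.1591]
t 0.1 pos [ 0.1951 -0.5932  0.238 ] x [ 0.313 -0.95  -0.002] z [-0.001  0.002 -1.   ] F [-0.2 -0.1 -0.4] M [0.01 0.04 0.  ] op 88.0 q7 [ 1.29  0.69 -0.19  1.57  0.16  0.9  -0.22]
```

View pics/a.png

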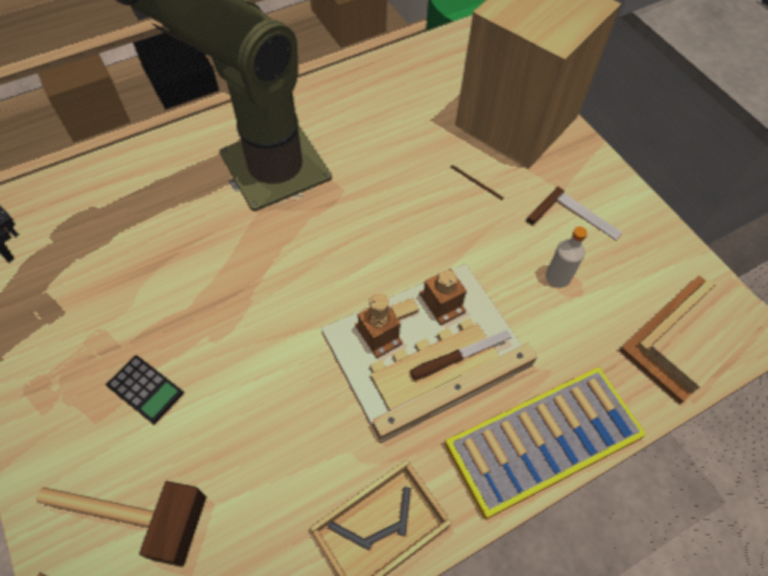

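```bash
python3 - <<'E'
import numpy as np,cv2
from h import cloud,world
for n,c in(('scene',(252,201)),('side',(249,176))):
    a=np.load('/tmp/'+n+'.npz');m={'camera_matrix':a['K'],'world_from_camera':a['T']};W=cloud(a['d'],m)
    print(n,a['T'][:3,3].round(2), a['K'][0,0], [np.round(world(*c,.16,m),4)])
    u,v=c; P=W[v-25:v+25,u-25:u+25].reshape(-1,3)
    P=P[(abs(P[:,0]-.518)<.03)&(abs(P[:,1]+.003)<.03)&(P[:,2]>.153)&(P[:,2]<.168)]
    print(P.min(0),P.max(0),np.median(P,0),len(P))
    P=W.reshape(-1,3);P=P[(abs(P[:,0]-.518)<.06)&(abs(P[:,1]+.003)<.06)&(P[:,2]>.085)&(P[:,2]<.098)]
    print('block',P.min(0),P.max(0),np.median(P[:,2]), cv2.minAreaRect(P[:,:2].astype('float32')))
E
```

```text
scene [ 1.   -0.29  1.15] 419.31853137406756 [array([ 0.5202, -0.0079,  0.16  ])]
[ 0.50074604 -0.02537409  0.15330421] [0.5373322  0.01163134 0.1632625 ] [ 0.52017712 -0.00754339  0.15833424] 130
block [ 0.48905758 -0.03785041  0.08522625] [0.55002313 0.02480224 0.09781347] 0.09168416555800807 ((0.518547534942627, -0.006403375416994095), (0.0608922578394413, 0.061425600200891495), 2.168814182281494)
side [0.06 1.19 1.21] 447.51278008648234 [array([0.5167, 0.0016, 0.16  ])]
[ 0.49955244 -0.02394264  0.15379297] [0.5367587  0.01386293 0.16534968] [ 0.51783478 -0.00096087  0.15998436] 61
block [ 0.48567476 -0.04089394  0.08539068] [0.54837033 0.02967504 0.09797841] 0.09289321833872743 ((0.5175948739051819, -0.005172610282897949), (0.061656367033720016, 0.07015286386013031), 2.7543609142303467)
```

The high screw is the left one, head near (387,300) in the enlarged picture. Both views put it at about (0.518, -0.005), with its top at about 0.160 m. I'll move over it for a close look.

Emit:
apply_moves:
  series:
    - {"x": -0.047, "y": -0.051, "z": -0.015}
    - {"x": -0.047, "y": -0.051, "z": -0.015}
    - {"x": -0.047, "y": -0.051, "z": -0.015}
    - {"x": -0.047, "y": -0.051, "z": -0.015}
    - {"x": -0.047, "y": -0.051, "z": -0.015}
    - {"x": -0.047, "y": -0.051}
    - {"x": -0.047, "y": -0.051}
    - {"x": -0.047, "y": -0.051}

```text
schema error: expected keys x, y, z, wx, wy, wz, fingers
```

```bash
python3 - <<'E'
from h import *
s,M=st(); print((M.T@(np.array([.5185,-.005,.30])-s['tool_pos'])/.8).round(4))
E
```

```text
t 0.1 pos [ 0.1951 -0.5932  0.238 ] x [ 0.313 -0.95  -0.002] z [-0.001  0.002 -1.   ] F [-0.2 -0.1 -0.4] M [0.01 0.04 0.  ] op 88.0 q7 [ 1.29  0.69 -0.19  1.57  0.16  0.9  -0.22]
[-0.5721 -0.6138 -0.0766]
```

Emit:
apply_moves:
  series:
    - {"x": -0.047, "y": -0.051, "z": -0.015, "wx": 0, "wy": 0, "wz": 0, "fingers": 1}
    - {"x": -0.047, "y": -0.051, "z": -0.015, "wx": 0, "wy": 0, "wz": 0, "fingers": 1}
    - {"x": -0.047, "y": -0.051, "z": -0.015, "wx": 0, "wy": 0, "wz": 0, "fingers": 1}
    - {"x": -0.047, "y": -0.051, "z": -0.015, "wx": 0, "wy": 0, "wz": 0, "fingers": 1}
    - {"x": -0.047, "y": -0.051, "z": -0.015, "wx": 0, "wy": 0, "wz": 0, "fingers": 1}
    - {"x": -0.047, "y": -0.051, "z": 0, "wx": 0, "wy": 0, "wz": 0, "fingers": 1}
    - {"x": -0.047, "y": -0.051, "z": 0, "wx": 0, "wy": 0, "wz": 0, "fingers": 1}
    - {"x": -0.047, "y": -0.051, "z": 0, "wx": 0, "wy": 0, "wz": 0, "fingers": 1}

```text
clock: 1.1
tool_pos: [0.4153, -0.198, 0.2974]
eef_rot: [0.807, -0.59, -0.002, -0.0]
contact_force: [0.5, -0.2, 0.9]
opening: 1.001
```

```bash
python3 - <<'E'
from h import *
s,M=st(); print((M.T@(np.array([.5185,-.005,.30])-s['tool_pos'])/.8).round(4))
E
```

```text
t 1.1 pos [ 0.4153 -0.198   0.2974] x [ 0.303 -0.953 -0.003] z [-0.002  0.003 -1.   ] F [ 0.5 -0.2  0.9] M [-0.08 -0.04  0.  ] op 88.1 q7 [ 0.5   0.4  -0.22  1.96  0.12  0.8  -1.05]
[-0.191  -0.1959 -0.0029]
```

Emit:
apply_moves:
  series:
    - {"x": -0.048, "y": -0.049, "z": 0, "wx": 0, "wy": 0, "wz": 0, "fingers": 1}
    - {"x": -0.048, "y": -0.049, "z": 0, "wx": 0, "wy": 0, "wz": 0, "fingers": 1}
    - {"x": -0.048, "y": -0.049, "z": 0, "wx": 0, "wy": 0, "wz": 0, "fingers": 1}
    - {"x": -0.048, "y": -0.049, "z": 0, "wx": 0, "wy": 0, "wz": 0, "fingers": 1}
    - {"x": 0, "y": 0, "z": 0, "wx": 0, "wy": 0, "wz": 0, "fingers": 1}

```text
clock: 1.72
tool_pos: [0.5216, 0.0079, 0.2967]
eef_rot: [0.809, -0.587, -0.003, -0.001]
contact_force: [0.2, -1.6, -0.2]
opening: 1.004
```

```bash
python3 - <<'E'
from h import *
s,M=st(); print((M.T@(np.array([.5185,-.005,.30])-s['tool_pos'])/.8).round(4))
p,d,m=snap('wrist','c.png',s=1.5)
print(np.array(m['world_from_camera']).round(3))
W=cloud(d,m);k=(W[...,2]>.15)&(W[...,2]<.17)&(d>0)&(abs(W[...,0]-.518)<.035)&(abs(W[...,1]+.005)<.035)
print(k.sum()); v,u=np.nonzero(k);print(u.mean(),v.mean(),u.min(),u.max(),v.min(),v.max(),np.median(W[k],0))
c,_=cv2.findContours(k.astype('uint8'),0,1);c=max(c,key=cv2.contourArea)
print(cv2.minEnclosingCircle(c))
E
```

```text
t 1.73 pos [0.5216 0.0079 0.2967] x [ 0.31  -0.951 -0.006] z [-0.003  0.005 -1.   ] F [ 0.2 -1.6 -0.2] M [-0.06  0.03 -0.03] op 88.4 q7 [ 0.05  0.48 -0.23  1.8   0.13  0.88 -1.5 ]
[ 0.0141  0.0087 -0.0042]
[[ 0.31   0.901  0.304  0.6  ]
 [-0.951  0.296  0.094  0.033]
 [-0.005 -0.318  0.948  0.442]
 [ 0.     0.     0.     1.   ]]
940
264.28723404255317 186.78829787234042 246 282 170 204 [ 0.51795719 -0.00550527  0.15762687]
((264.18182373046875, 186.89772033691406), 18.411373138427734)
```

View pics/c.png

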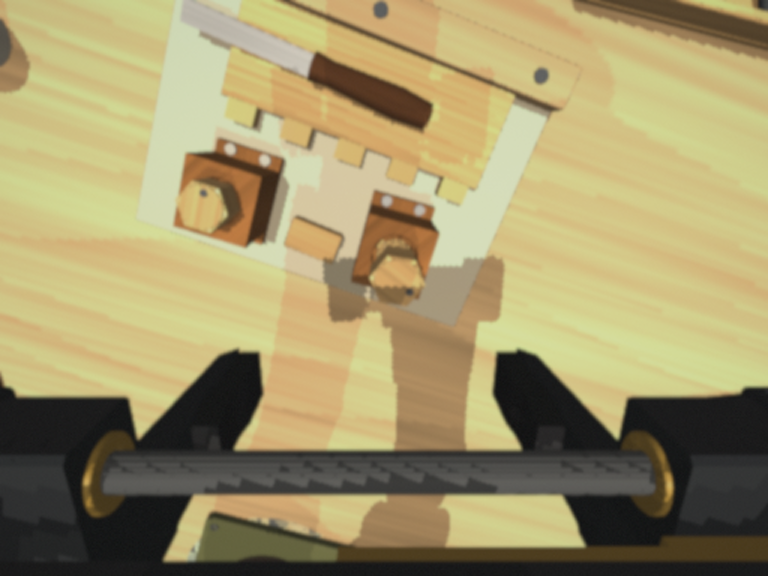

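The high screw's head is at about (397,277) and its dimple at (409,292). Next I'll compute the angles.

```bash
python3 - <<'E'
import numpy as np,cv2
from h import cloud,world
a=np.load('/tmp/wrist.npz');m={'camera_matrix':a['K'],'world_from_camera':a['T']};W=cloud(a['d'],m);p=a['p']
Z=.1595
g=cv2.cvtColor(p,cv2.COLOR_RGB2GRAY)
# dimple
sub=g[188:202,266:280].astype(float);w=np.clip(95-sub,0,None);vv,uu=np.indices(w.shape)
print(sub.min(),w.sum()); du,dv=(uu*w).sum()/w.sum()+266,(vv*w).sum()/w.sum()+188
D=world(du,dv,Z,m);print('dimple',du,dv,D)
k=(W[...,2]>.153)&(W[...,2]<.17)&(abs(W[...,0]-.518)<.03)&(abs(W[...,1]+.005)<.03)
c,_=cv2.findContours(k.astype('uint8'),0,1);c=max(c,key=cv2.contourArea)[:,0]
H=np.array([world(u,v,Z,m)[:2] for u,v in c]); 
print('z',np.percentile(W[k][:,2],[10,50,90]),'circ',cv2.minEnclosingCircle((H*1e3).astype('float32')))
C=(H.min(0)+H.max(0))/2; 
mo=cv2.moments((H*1e3).astype('float32'));C=np.array([mo['m10'],mo['m01']])/mo['m00']/1e3
print('C',C,'dimple off',(D[:2]-C)*1e3,'ang',np.degrees(np.arctan2(*(D[:2]-C)[::-1])))
ang=np.arange(0,60)
wd=[sum(np.ptp(H@[np.cos(np.radians(t+o)),np.sin(np.radians(t+o))]) for o in(0,60,120))/3*1e3 for t in ang]
i=int(np.argmin(wd));print('min width at',ang[i],wd[i],max(wd))
k=(W[...,2]>.088)&(W[...,2]<.096)&(abs(W[...,0]-.518)<.05)&(abs(W[...,1]+.005)<.05)
print('block',cv2.minAreaRect((W[k][:,:2]*1e3).astype('float32')))
cv2.imwrite('pics/d.png',cv2.resize(p[150:220,225:305,::-1],None,fx=8,fy=8,interpolation=cv2.INTER_CUBIC))
E
```

```text
64.0 254.0
dimple 272.20472440944883 194.11417322834646 [ 0.51364282 -0.01557383  0.1595    ]
z [0.15615228 0.15764982 0.15863032] circ ((518.1428833007812, -5.782536506652832), 19.47761344909668)
C [ 0.5179617  -0.00554816] dimple off [ -4.31887886 -10.02566849] ang -113.30551410401243
min width at 9 34.124071564346735 38.1486447336601
block ((516.6842041015625, -6.296907424926758), (60.21331787109375, 60.04035949707031), 2.790410041809082)
```

View pics/d.png

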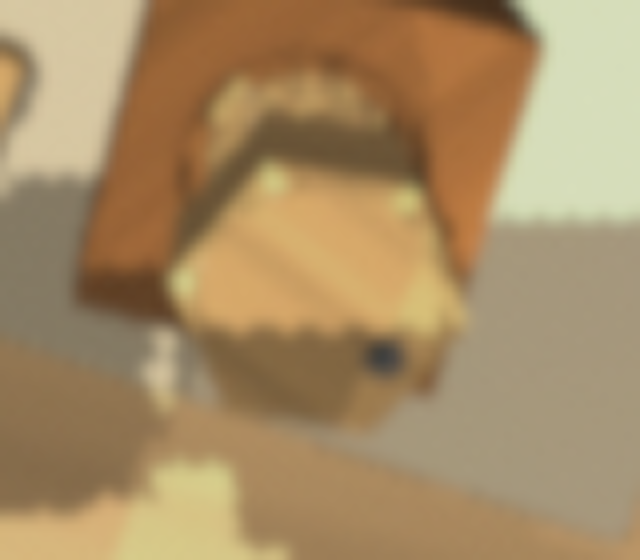

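Flats and dimple agree: screw +x is at about -112°, the block's yaw is about +3°, so the thread end is about 2.0 rad counter-clockwise. The head centre is (0.518, -0.0057). I'll align the jaws to the flat pair at -51.5° and centre over the head.

Emit:
apply_moves:
  series:
    - {"x": 0.0135, "y": 0.009, "z": 0, "wx": 0, "wy": 0, "wz": -0.057, "fingers": 1}
    - {"x": 0, "y": 0, "z": 0.05, "wx": 0, "wy": 0, "wz": -0.057, "fingers": 0.5}
    - {"x": 0, "y": 0, "z": 0.05, "wx": 0, "wy": 0, "wz": 0, "fingers": 0.2}
    - {"x": 0, "y": 0, "z": 0, "wx": 0, "wy": 0, "wz": 0, "fingers": 0.2}

```text
clock: 2.28
tool_pos: [0.5139, -0.0159, 0.2147]
eef_rot: [0.901, -0.434, -0.002, 0.003]
contact_force: [-0.1, 0.0, 0.4]
opening: 0.682
```

```bash
cat >> h.py <<'E'
def goal(x,y,z,ang):
    s,M=st(); a=np.radians(ang); X=np.array([np.cos(a),np.sin(a),0]); Zz=np.array([0,0,-1.]); G=np.stack([X,np.cross(Zz,X),Zz],1)
    from scipy.spatial.transform import Rotation as R
    print('ang',np.degrees(np.arctan2(M[1,0],M[0,0])).round(2),'move',(M.T@(np.array([x,y,z])-s['tool_pos'])/.8).round(4),'w',(R.from_matrix(M.T@G).as_rotvec()/np.pi).round(4))
E
python3 -c "
from h import *
goal(.518,-.0057,.132,-51.5)"
```

```text
t 2.27 pos [ 0.5139 -0.0159  0.2147] x [ 0.623 -0.782 -0.002] z [-0.007 -0.003 -1.   ] F [-0.1  0.   0.4] M [-0.   -0.01 -0.02] op 60.0 q7 [ 0.12  0.59 -0.29  1.91  0.26  0.68 -1.23]
ang -51.47 move [-0.0065 -0.0127  0.1033] w [0.0022 0.0007 0.0002]
```

Emit:
apply_moves:
  series:
    - {"x": -0.0065, "y": -0.0127, "z": 0.02, "wx": 0.002, "wy": 0, "wz": 0, "fingers": 0.2}
    - {"x": 0, "y": 0, "z": 0, "wx": 0, "wy": 0, "wz": 0, "fingers": 0.2}

```text
clock: 2.52
tool_pos: [0.5191, -0.0081, 0.2007]
eef_rot: [0.9, -0.436, 0.0, 0.0]
contact_force: [0.3, -0.4, 0.2]
opening: 0.599
```

```bash
python3 -c "
from h import *
goal(.518,-.0057,.132,-51.5)"
```

```text
t 2.52 pos [ 0.5191 -0.0081  0.2007] x [ 0.62  -0.785  0.   ] z [ 0. -0. -1.] F [ 0.3 -0.4  0.2] M [-0.   -0.01  0.01] op 52.7 q7 [ 0.1   0.61 -0.28  1.92  0.27  0.64 -1.25]
ang -51.71 move [-0.0032 -0.0008  0.0858] w [ 0.     -0.0001 -0.0012]
```

Emit:
apply_moves:
  series:
    - {"x": -0.003, "y": -0.0008, "z": 0.02, "wx": 0, "wy": 0, "wz": -0.001, "fingers": 0.2}
    - {"x": 0, "y": 0, "z": 0, "wx": 0, "wy": 0, "wz": 0, "fingers": 0.2}
    - {"x": 0, "y": 0, "z": 0.025, "wx": 0, "wy": 0, "wz": 0, "fingers": 0.2}
    - {"x": 0, "y": 0, "z": 0.025, "wx": 0, "wy": 0, "wz": 0, "fingers": 0.2}
    - {"x": 0, "y": 0, "z": 0, "wx": 0, "wy": 0, "wz": 0, "fingers": 0.2}

```text
clock: 3.15
tool_pos: [0.5231, -0.0102, 0.1521]
eef_rot: [0.899, -0.437, 0.007, -0.001]
contact_force: [0.4, 0.8, 0.2]
opening: 0.601
```

```bash
python3 -c "
from h import *
goal(.518,-.0057,.132,-51.5)"
```

```text
t 3.15 pos [ 0.5231 -0.0102  0.1521] x [ 0.617 -0.787  0.011] z [ 0.013 -0.004 -1.   ] F [0.4 0.8 0.2] M [-0.06  0.03 -0.01] op 52.9 q7 [ 0.07  0.69 -0.23  1.97  0.32  0.51 -1.29]
ang -51.87 move [-0.0086  0.0017  0.025 ] w [-0.0025 -0.0035 -0.002 ]
```

Emit:
apply_moves:
  series:
    - {"x": -0.0086, "y": 0.0017, "z": 0, "wx": -0.0025, "wy": -0.0035, "wz": -0.002, "fingers": 0.2}
    - {"x": 0, "y": 0, "z": 0, "wx": 0, "wy": 0, "wz": 0, "fingers": 0.2}

```text
clock: 3.4
tool_pos: [0.5188, -0.0057, 0.1545]
eef_rot: [0.901, -0.435, 0.001, -0.001]
contact_force: [-0.6, 0.1, -0.1]
opening: 0.604
```

```bash
python3 -c "
from h import *
goal(.518,-.0057,.132,-51.5)"
```

```text
t 3.4 pos [ 0.5188 -0.0057  0.1545] x [ 0.622 -0.783  0.002] z [ 0.003  0.    -1.   ] F [-0.6  0.1 -0.1] M [-0.02 -0.07 -0.05] op 53.1 q7 [ 0.07  0.69 -0.24  1.97  0.31  0.52 -1.29]
ang -51.53 move [-0.0006  0.0009  0.0281] w [-0.0008 -0.0006 -0.0002]
```

Emit:
apply_moves:
  series:
    - {"x": -0.001, "y": 0.001, "z": 0.016, "wx": 0, "wy": 0, "wz": 0, "fingers": 0.2}
    - {"x": -0.003, "y": 0.0, "z": 0.014, "wx": -0.001, "wy": -0.001, "wz": 0, "fingers": 0.2}
    - {"x": -0.002, "y": 0, "z": 0, "wx": -0.001, "wy": -0.001, "wz": 0, "fingers": 0.1}

```text
clock: 3.78
tool_pos: [0.5153, -0.0023, 0.1295]
eef_rot: [0.901, -0.435, -0.003, 0.001]
contact_force: [-0.1, 0.5, -0.7]
opening: 0.552
```

```bash
python3 -c "
from h import *
goal(.518,-.0057,.132,-51.5)"
```

```text
t 3.77 pos [ 0.5153 -0.0023  0.1295] x [ 0.622 -0.783 -0.004] z [-0.005  0.001 -1.   ] F [-0.1  0.5 -0.7] M [-0.02  0.01 -0.01] op 48.6 q7 [ 0.05  0.73 -0.22  1.99  0.33  0.47 -1.31]
ang -51.54 move [ 0.0054  0.     -0.0031] w [ 0.0011  0.0013 -0.0002]
```

Emit:
apply_moves:
  series:
    - {"x": 0.0054, "y": 0, "z": -0.003, "wx": 0.001, "wy": 0.001, "wz": 0, "fingers": 0.0}
    - {"x": 0, "y": 0, "z": 0, "wx": 0, "wy": 0, "wz": 0, "fingers": -0.1}
    - {"x": 0, "y": 0, "z": 0, "wx": 0, "wy": 0, "wz": 0, "fingers": -0.18}
    - {"x": 0, "y": 0, "z": 0, "wx": 0, "wy": 0, "wz": 0, "fingers": -0.18}
  force: 8

```text
clock: 4.28
tool_pos: [0.5185, -0.0059, 0.1322]
eef_rot: [0.901, -0.435, -0.0, -0.0]
contact_force: [0.5, 0.3, -0.1]
opening: 0.412
```

```bash
python3 - <<'E'
from h import *
goal(.518,-.0057,.132,-51.5)
p,d,m=snap('wrist','e.png',s=1.5)
E
```

```text
t 4.28 pos [ 0.5185 -0.0059  0.1322] x [ 0.622 -0.783 -0.001] z [-0.     0.001 -1.   ] F [ 0.5  0.3 -0.1] M [ 0.04 -0.02  0.04] op 36.3 q7 [ 0.06  0.72 -0.23  1.98  0.33  0.47 -1.3 ]
ang -51.54 move [-0.0006  0.0003  0.0002] w [-0.0001  0.0002 -0.0002]
```

View pics/e.png

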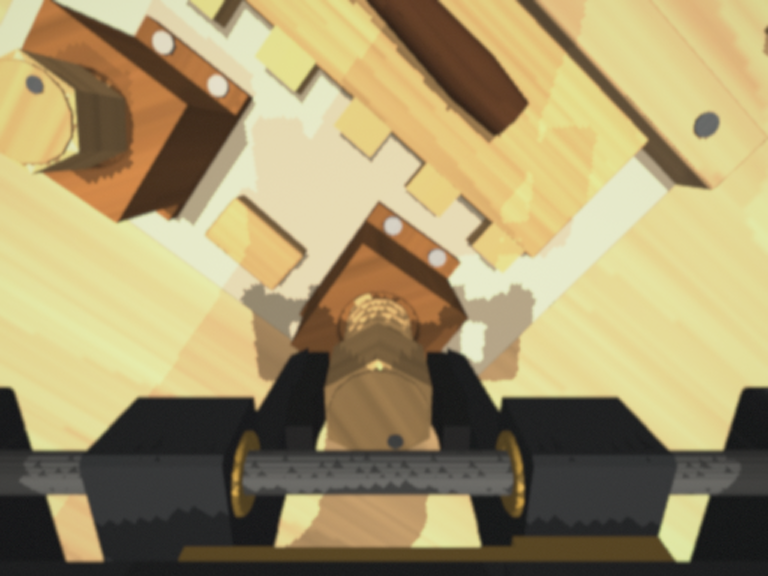

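The head sits between the jaws (36 mm apart), with the dimple at (395,441). I'll begin turning counter-clockwise.

Emit:
apply_moves:
  series:
    - {"x": 0, "y": 0, "z": 0, "wx": 0, "wy": 0, "wz": -0.03, "fingers": -0.18}
    - {"x": 0, "y": 0, "z": 0, "wx": 0, "wy": 0, "wz": -0.03, "fingers": -0.18}
    - {"x": 0, "y": 0, "z": 0, "wx": 0, "wy": 0, "wz": -0.03, "fingers": -0.18}
    - {"x": 0, "y": 0, "z": 0, "wx": 0, "wy": 0, "wz": -0.03, "fingers": -0.18}

```text
clock: 4.82
tool_pos: [0.5188, -0.0058, 0.1328]
eef_rot: [0.968, -0.253, 0.0, -0.0]
contact_force: [-0.1, 0.3, 1.1]
opening: 0.411
```

```bash
python3 -c "
from h import *
goal(.518,-.0057,.132,-31.5)"
```

```text
t 4.83 pos [ 0.5188 -0.0058  0.1328] x [ 0.872 -0.489  0.001] z [ 0.001  0.    -1.   ] F [-0.1  0.3  1.1] M [ 0.02  0.01 -0.11] op 36.1 q7 [ 0.12  0.73 -0.33  1.98  0.46  0.51 -1.05]
ang -29.27 move [-0.001   0.0003  0.0009] w [-0.0002 -0.0002  0.0124]
```

Emit:
apply_moves:
  series:
    - {"x": -0.0005, "y": 0, "z": 0, "wx": 0, "wy": 0, "wz": -0.04, "fingers": -0.19}
    - {"x": -0.0005, "y": 0, "z": 0, "wx": 0, "wy": 0, "wz": -0.04, "fingers": -0.19}
    - {"x": 0, "y": 0, "z": 0, "wx": 0, "wy": 0, "wz": -0.04, "fingers": -0.19}
    - {"x": 0, "y": 0, "z": 0, "wx": 0, "wy": 0, "wz": -0.04, "fingers": -0.19}
    - {"x": 0, "y": 0, "z": 0, "wx": 0, "wy": 0, "wz": -0.04, "fingers": -0.19}
    - {"x": 0, "y": 0, "z": 0, "wx": 0, "wy": 0, "wz": -0.04, "fingers": -0.19}

```text
clock: 5.58
tool_pos: [0.5185, -0.0062, 0.1347]
eef_rot: [0.991, 0.133, 0.001, 0.001]
contact_force: [-0.7, -0.4, 2.1]
opening: 0.403
```

```bash
cat >> h.py <<'E'
def head():
    p,d,m=snap('scene','tmp.png'); W=cloud(d,m)
    k=(d>0)&(abs(W[...,0]-.518)<.015)&(abs(W[...,1]+.006)<.015)&(W[...,2]>.1)&(W[...,2]<.175)
    p2,d2,m2=snap('side','tmp2.png'); W2=cloud(d2,m2)
    k2=(d2>0)&(abs(W2[...,0]-.518)<.015)&(abs(W2[...,1]+.006)<.015)&(W2[...,2]>.1)&(W2[...,2]<.175)
    print('head',k.sum(),W[k][:,2].round(3)[-0:][:0],np.percentile(W[k][:,2],[50,90]) if k.any() else '',k2.sum(),np.percentile(W2[k2][:,2],[50,90]) if k2.any() else '')
    p3,d3,m3=snap('wrist','w.png'); W3=cloud(d3,m3)
    k3=(d3>0)&(abs(W3[...,0]-.518)<.02)&(abs(W3[...,1]+.006)<.02)&(W3[...,2]>.14)&(W3[...,2]<.175)
    print('wrist head',k3.sum(),np.percentile(W3[k3][:,2],[20,50,80,95]).round(4) if k3.any() else '')
E
python3 -c "
from h import *
goal(.518,-.0057,.132,14);head()"
```

```text
t 5.58 pos [ 0.5185 -0.0062  0.1347] x [0.965 0.263 0.002] z [ 0.003 -0.002 -1.   ] F [-0.7 -0.4  2.1] M [-0.09  0.02 -0.05] op 35.5 q7 [ 0.25  0.76 -0.55  1.97  0.69  0.6  -0.5 ]
ang 15.28 move [-0.0004 -0.0007  0.0034] w [ 0.0008 -0.0008  0.0071]
head 55 [] [0.14441167 0.16173893] 115 [0.14552689 0.16444304]
wrist head 5406 [0.1545 0.1598 0.1606 0.1622]
```

Emit:
apply_moves:
  series:
    - {"x": 0, "y": -0.0004, "z": 0.001, "wx": 0.0005, "wy": -0.0005, "wz": -0.04, "fingers": -0.18}
    - {"x": 0, "y": -0.0003, "z": 0.001, "wx": 0, "wy": 0, "wz": -0.04, "fingers": -0.18}
    - {"x": 0, "y": 0, "z": 0.001, "wx": 0, "wy": 0, "wz": -0.04, "fingers": -0.18}
    - {"x": 0, "y": 0, "z": 0.0005, "wx": 0, "wy": 0, "wz": -0.04, "fingers": -0.18}
    - {"x": 0, "y": 0, "z": 0, "wx": 0, "wy": 0, "wz": -0.03, "fingers": -0.18}
    - {"x": 0, "y": 0, "z": 0, "wx": 0, "wy": 0, "wz": 0, "fingers": -0.18}

```text
clock: 6.48
tool_pos: [0.518, -0.007, 0.1347]
eef_rot: [0.91, 0.415, -0.0, 0.003]
contact_force: [-0.4, -0.7, 1.3]
opening: 0.408
```

```bash
python3 -c "
from h import *
goal(.518,-.0057,.132,50);head()"
```

```text
t 6.47 pos [ 0.518  -0.007   0.1347] x [ 0.655  0.755 -0.003] z [ 0.002 -0.006 -1.   ] F [-0.4 -0.7  1.3] M [ 0.21 -0.07 -0.02] op 35.9 q7 [ 0.34  0.8  -0.7   1.97  0.83  0.69 -0.04]
ang 49.06 move [ 0.0012 -0.0011  0.0034] w [ 0.0016  0.001  -0.0052]
head 102 [] [0.1607592  0.16383958] 106 [0.14584166 0.16577205]
wrist head 5174 [0.1546 0.1611 0.1619 0.1626]
```

Emit:
apply_moves:
  series:
    - {"x": 0.001, "y": -0.001, "z": 0.0015, "wx": 0.001, "wy": 0.001, "wz": -0.03, "fingers": -0.18}
    - {"x": 0, "y": 0, "z": 0.0, "wx": 0, "wy": 0, "wz": -0.03, "fingers": -0.18}
    - {"x": 0, "y": 0, "z": 0, "wx": 0, "wy": 0, "wz": -0.02, "fingers": -0.18}
    - {"x": 0, "y": 0, "z": 0, "wx": 0, "wy": 0, "wz": 0, "fingers": -0.18}

```text
clock: 7.12
tool_pos: [0.5179, -0.0072, 0.1346]
eef_rot: [0.851, 0.526, -0.001, 0.003]
contact_force: [-1.1, -0.1, 2.9]
opening: 0.418
```

```bash
python3 -c "
from h import *
goal(.518,-.0057,.132,65);head()"
```

```text
t 7.12 pos [ 0.5179 -0.0072  0.1346] x [ 0.448  0.894 -0.005] z [ 0.001 -0.006 -1.   ] F [-1.1 -0.1  2.9] M [ 0.23  0.12 -0.06] op 36.8 q7 [ 0.37  0.82 -0.77  1.97  0.87  0.73  0.17]
ang 63.41 move [ 0.0017 -0.0007  0.0032] w [ 0.0011  0.0015 -0.0088]
head 101 [] [0.16082105 0.16447227] 84 [0.1379533  0.16545523]
wrist head 5554 [0.1539 0.1616 0.1625 0.1635]
```

View pics/w.png

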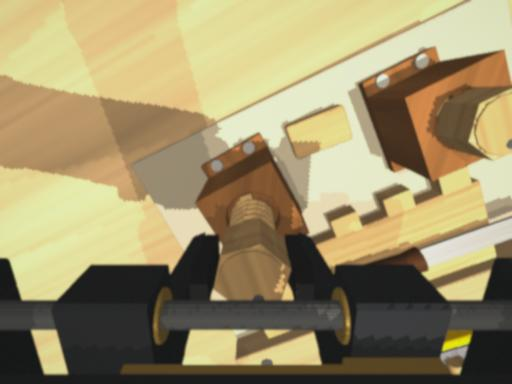

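The screw is following with a small lag and climbing (top about 162.5 mm in the wrist depth). I'll continue in small steps and relax the twist after each.

Emit:
apply_moves:
  series:
    - {"x": 0.0015, "y": -0.001, "z": 0.0015, "wx": 0.001, "wy": 0.001, "wz": -0.03, "fingers": -0.2}
    - {"x": 0, "y": 0, "z": 0.0, "wx": 0, "wy": 0, "wz": -0.03, "fingers": -0.2}
    - {"x": 0, "y": 0, "z": 0, "wx": 0, "wy": 0, "wz": -0.02, "fingers": -0.2}
    - {"x": 0, "y": 0, "z": 0, "wx": 0, "wy": 0, "wz": 0, "fingers": -0.16}
    - {"x": 0, "y": 0, "z": 0, "wx": 0, "wy": 0, "wz": 0, "fingers": -0.16}

```text
clock: 7.9
tool_pos: [0.5178, -0.0074, 0.1343]
eef_rot: [0.778, 0.628, -0.002, 0.002]
contact_force: [-0.8, -0.5, 4.1]
opening: 0.424
```

```bash
python3 -c "
from h import *
goal(.518,-.0057,.132,78);head()"
```

```text
t 7.9 pos [ 0.5178 -0.0074  0.1343] x [ 0.211  0.977 -0.006] z [-0.    -0.006 -1.   ] F [-0.8 -0.5  4.1] M [ 0.21  0.1  -0.07] op 37.3 q7 [ 0.4   0.84 -0.83  1.96  0.92  0.77  0.38]
ang 77.81 move [ 0.0022 -0.0002  0.0028] w [ 0.0003  0.002  -0.0011]
head 95 [] [0.16192204 0.16492646] 66 [0.12000096 0.16516143]
wrist head 5267 [0.154  0.162  0.1629 0.1636]
```

Emit:
apply_moves:
  series:
    - {"x": 0.002, "y": 0, "z": 0.0, "wx": 0, "wy": 0.0015, "wz": -0.03, "fingers": -0.18}
    - {"x": 0, "y": 0, "z": 0.0, "wx": 0, "wy": 0, "wz": -0.03, "fingers": -0.18}
    - {"x": 0, "y": 0, "z": 0, "wx": 0, "wy": 0, "wz": 0.01, "fingers": -0.16}
    - {"x": 0, "y": 0, "z": 0, "wx": 0, "wy": 0, "wz": 0, "fingers": -0.12}
    - {"x": 0, "y": 0, "z": 0, "wx": 0, "wy": 0, "wz": 0, "fingers": -0.12}

```text
clock: 8.68
tool_pos: [0.5183, -0.0081, 0.134]
eef_rot: [0.726, 0.688, -0.002, 0.002]
contact_force: [0.9, 0.6, -0.3]
opening: 0.44
```

```bash
python3 -c "
from h import *
goal(.518,-.0057,.132,85);head()"
```

```text
t 8.68 pos [ 0.5183 -0.0081  0.134 ] x [ 0.053  0.999 -0.006] z [ 0.    -0.006 -1.   ] F [ 0.9  0.6 -0.3] M [ 0.05 -0.12 -0.03] op 38.7 q7 [ 0.42  0.85 -0.87  1.96  0.94  0.8   0.52]
ang 86.97 move [ 0.003  -0.0005  0.0025] w [0.0002 0.002  0.0109]
head 93 [] [0.16102796 0.16533923] 63 [0.12021529 0.16055416]
wrist head 5079 [0.1552 0.1625 0.1633 0.1639]
```

Emit:
apply_moves:
  series:
    - {"x": 0.003, "y": 0, "z": 0.0, "wx": 0, "wy": 0.002, "wz": 0, "fingers": -0.2}
    - {"x": 0, "y": 0, "z": 0.0, "wx": 0, "wy": 0, "wz": -0.03, "fingers": -0.2}
    - {"x": 0, "y": 0, "z": 0.0, "wx": 0, "wy": 0, "wz": -0.03, "fingers": -0.2}
    - {"x": 0, "y": 0, "z": 0, "wx": 0, "wy": 0, "wz": 0.015, "fingers": -0.16}
    - {"x": 0, "y": 0, "z": 0, "wx": 0, "wy": 0, "wz": 0, "fingers": -0.12}
    - {"x": 0, "y": 0, "z": 0, "wx": 0, "wy": 0, "wz": 0, "fingers": -0.12}

```text
clock: 9.57
tool_pos: [0.5185, -0.0063, 0.1337]
eef_rot: [0.673, 0.739, -0.0, 0.0]
contact_force: [0.3, 0.4, -1.1]
opening: 0.439
```

```bash
python3 -c "
from h import *
goal(.518,-.0057,.132,95);head()"
```

```text
t 9.57 pos [ 0.5185 -0.0063  0.1337] x [-0.094  0.996 -0.   ] z [ 0. -0. -1.] F [ 0.3  0.4 -1.1] M [ 0.06 -0.15  0.01] op 38.6 q7 [ 0.44  0.87 -0.9   1.96  0.96  0.82  0.64]
ang 95.37 move [ 0.0008 -0.0006  0.0022] w [0.0001 0.0001 0.0021]
head 76 [] [0.15933106 0.16486853] 34 [0.11464158 0.12313551]
wrist head 5040 [0.1533 0.162  0.1629 0.1635]
```

Emit:
apply_moves:
  series:
    - {"x": 0.001, "y": 0, "z": 0.0, "wx": 0, "wy": 0, "wz": 0, "fingers": -0.2}
    - {"x": 0, "y": 0, "z": 0.0, "wx": 0, "wy": 0, "wz": -0.03, "fingers": -0.2}
    - {"x": 0, "y": 0, "z": 0.0, "wx": 0, "wy": 0, "wz": -0.03, "fingers": -0.2}
    - {"x": 0, "y": 0, "z": 0, "wx": 0, "wy": 0, "wz": 0.015, "fingers": -0.16}
    - {"x": 0, "y": 0, "z": 0, "wx": 0, "wy": 0, "wz": 0, "fingers": -0.12}
    - {"x": 0, "y": 0, "z": 0, "wx": 0, "wy": 0, "wz": 0, "fingers": -0.12}

```text
clock: 10.48
tool_pos: [0.518, -0.0063, 0.1332]
eef_rot: [0.617, 0.787, -0.001, 0.0]
contact_force: [0.1, 0.8, 1.2]
opening: 0.442
```

```bash
python3 -c "
from h import *
goal(.518,-.0057,.132,104);head()"
```

```text
t 10.47 pos [ 0.518  -0.0063  0.1332] x [-0.239  0.971 -0.002] z [-0.001 -0.002 -1.   ] F [0.1 0.8 1.2] M [ 0.07 -0.15  0.01] op 38.9 q7 [ 0.45  0.88 -0.94  1.96  0.98  0.85  0.77]
ang 103.83 move [0.0007 0.0001 0.0015] w [-0.0004  0.0006 -0.0009]
head 69 [] [0.13874263 0.15812398] 32 [0.10990084 0.12083941]
wrist head 4894 [0.1536 0.1557 0.1564 0.1579]
```

View pics/w.png

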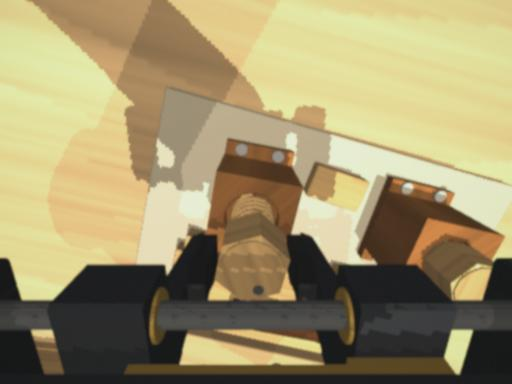

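The screw dropped: head top went from 163 to 156.4 mm in the wrist depth, as expected after the drop. Now I'll turn forward, following it down.

Emit:
apply_moves:
  series:
    - {"x": 0.0007, "y": 0, "z": 0.001, "wx": 0, "wy": 0, "wz": 0, "fingers": -0.19}
    - {"x": 0, "y": 0, "z": 0.001, "wx": 0, "wy": 0, "wz": 0.04, "fingers": -0.19}
    - {"x": 0, "y": 0, "z": 0.001, "wx": 0, "wy": 0, "wz": 0.045, "fingers": -0.19}
    - {"x": 0, "y": 0, "z": 0.001, "wx": 0, "wy": 0, "wz": 0.045, "fingers": -0.19}
    - {"x": 0, "y": 0, "z": 0.001, "wx": 0, "wy": 0, "wz": 0.045, "fingers": -0.19}
    - {"x": 0, "y": 0, "z": 0.001, "wx": 0, "wy": 0, "wz": 0.045, "fingers": -0.19}
    - {"x": 0, "y": 0, "z": 0.001, "wx": 0, "wy": 0, "wz": 0.045, "fingers": -0.19}
    - {"x": 0, "y": 0, "z": 0, "wx": 0, "wy": 0, "wz": 0.03, "fingers": -0.19}

```text
clock: 11.62
tool_pos: [0.5178, -0.0057, 0.1309]
eef_rot: [0.909, 0.416, -0.0, 0.003]
contact_force: [0.4, 0.5, -1.2]
opening: 0.417
```

```bash
python3 -c "
from h import *
goal(.518,-.0057,.130,50);head()"
```

```text
t 11.62 pos [ 0.5178 -0.0057  0.1309] x [ 0.654  0.756 -0.003] z [ 0.002 -0.005 -1.   ] F [ 0.4  0.5 -1.2] M [-0.06 -0.06  0.04] op 36.7 q7 [ 0.34  0.81 -0.71  1.97  0.84  0.69 -0.05]
ang 49.13 move [0.0002 0.0001 0.0011] w [ 0.0015  0.0009 -0.0048]
head 123 [] [0.1528187  0.15609369] 80 [0.14656845 0.15913177]
wrist head 4880 [0.1519 0.1535 0.1542 0.1631]
```

Emit:
apply_moves:
  series:
    - {"x": 0, "y": 0, "z": 0.001, "wx": 0.001, "wy": 0.001, "wz": 0.045, "fingers": -0.19}
    - {"x": 0, "y": 0, "z": 0.001, "wx": 0, "wy": 0, "wz": 0.045, "fingers": -0.19}
    - {"x": 0, "y": 0, "z": 0.001, "wx": 0, "wy": 0, "wz": 0.045, "fingers": -0.19}
    - {"x": 0, "y": 0, "z": 0.001, "wx": 0, "wy": 0, "wz": 0.045, "fingers": -0.19}
    - {"x": 0, "y": 0, "z": 0.001, "wx": 0, "wy": 0, "wz": 0.045, "fingers": -0.19}
    - {"x": 0, "y": 0, "z": 0.001, "wx": 0, "wy": 0, "wz": 0.045, "fingers": -0.19}
    - {"x": 0, "y": 0, "z": 0.001, "wx": 0, "wy": 0, "wz": 0.045, "fingers": -0.19}
    - {"x": 0, "y": 0, "z": 0, "wx": 0, "wy": 0, "wz": 0.045, "fingers": -0.19}

```text
clock: 12.78
tool_pos: [0.5175, -0.0061, 0.128]
eef_rot: [0.99, -0.143, 0.001, 0.001]
contact_force: [-0.4, 0.3, -1.5]
opening: 0.416
```

```bash
python3 -c "
from h import *
goal(.518,-.0057,.126,-15);head()"
```

```text
t 12.78 pos [ 0.5175 -0.0061  0.128 ] x [ 0.959 -0.282  0.003] z [ 0.002 -0.003 -1.   ] F [-0.4  0.3 -1.5] M [-0.04 -0.05  0.01] op 36.6 q7 [ 0.16  0.75 -0.4   1.98  0.57  0.52 -0.93]
ang -16.41 move [ 0.0005 -0.0006  0.0025] w [ 0.0006 -0.0009 -0.0078]
head 8 [] [0.15218342 0.15378538] 80 [0.14175696 0.15509256]
wrist head 5035 [0.1493 0.1508 0.1516 0.1701]
```

Emit:
apply_moves:
  series:
    - {"x": 0, "y": 0, "z": 0.0015, "wx": 0.0, "wy": -0.001, "wz": 0.045, "fingers": -0.19}
    - {"x": 0, "y": 0, "z": 0.0015, "wx": 0, "wy": 0, "wz": 0.045, "fingers": -0.19}
    - {"x": 0, "y": 0, "z": 0.001, "wx": 0, "wy": 0, "wz": 0.045, "fingers": -0.19}
    - {"x": 0, "y": 0, "z": 0.001, "wx": 0, "wy": 0, "wz": 0.045, "fingers": -0.19}
    - {"x": 0, "y": 0, "z": 0.001, "wx": 0, "wy": 0, "wz": 0.045, "fingers": -0.19}
    - {"x": 0, "y": 0, "z": 0.001, "wx": 0, "wy": 0, "wz": 0.045, "fingers": -0.19}
    - {"x": 0, "y": 0, "z": 0.001, "wx": 0, "wy": 0, "wz": 0.045, "fingers": -0.19}
    - {"x": 0, "y": 0, "z": 0, "wx": 0, "wy": 0, "wz": 0.045, "fingers": -0.19}

```text
clock: 13.92
tool_pos: [0.5188, -0.0062, 0.1249]
eef_rot: [0.761, -0.649, 0.001, -0.0]
contact_force: [0.3, -0.3, -1.4]
opening: 0.414
```

```bash
python3 -c "
from h import *
goal(.518,-.0057,.122,-90);head()"
```

```text
t 13.93 pos [ 0.5188 -0.0062  0.1249] x [ 0.157 -0.988  0.001] z [ 0.002 -0.001 -1.   ] F [ 0.3 -0.3 -1.4] M [-0.31 -0.04 -0.  ] op 36.4 q7 [-0.01  0.73 -0.11  1.99  0.17  0.43 -1.66]
ang -80.96 move [-0.0008  0.0009  0.0036] w [-0.0005 -0.0003  0.0502]
head 53 [] [0.14718375 0.15024802] 24 [0.10610409 0.12136272]
wrist head 4808 [0.1468 0.148  0.1488 0.1665]
```

Emit:
apply_moves:
  series:
    - {"x": -0.0005, "y": 0.0005, "z": 0.0015, "wx": 0.0, "wy": 0, "wz": 0.045, "fingers": -0.19}
    - {"x": 0, "y": 0, "z": 0.0015, "wx": 0, "wy": 0, "wz": 0.045, "fingers": -0.19}
    - {"x": 0, "y": 0, "z": 0.0015, "wx": 0, "wy": 0, "wz": 0.045, "fingers": -0.19}
    - {"x": 0, "y": 0, "z": 0.001, "wx": 0, "wy": 0, "wz": 0.045, "fingers": -0.19}
    - {"x": 0, "y": 0, "z": 0.0, "wx": 0, "wy": 0, "wz": 0.03, "fingers": -0.19}
    - {"x": 0, "y": 0, "z": 0.0, "wx": 0, "wy": 0, "wz": 0, "fingers": -0.1}
    - {"x": 0, "y": 0, "z": 0.0, "wx": 0, "wy": 0, "wz": 0, "fingers": 0.2}
    - {"x": 0, "y": 0, "z": 0, "wx": 0, "wy": 0, "wz": 0, "fingers": 0.2}

```text
clock: 15.08
tool_pos: [0.518, -0.0038, 0.12]
eef_rot: [-0.518, 0.855, 0.002, 0.001]
contact_force: [0.6, 0.1, -0.4]
opening: 0.597
```

```bash
python3 - <<'E'
from h import *
goal(.518,-.0057,.120,-120);head()
a=np.load('/tmp/wrist.npz');cv2.imwrite('pics/f.png',cv2.resize(a['p'][160:360,120:400,::-1],None,fx=2.5,fy=2.5))
E
```

```text
t 15.07 pos [ 0.518  -0.0038  0.12  ] x [-0.463 -0.887 -0.003] z [-0.001  0.004 -1.   ] F [ 0.6  0.1 -0.4] M [ 0.06 -0.03 -0.01] op 52.5 q7 [-0.11  0.74  0.04  2.   -0.08  0.41 -2.05]
ang -117.55 move [ 0.0021 -0.0011 -0.    ] w [0.0007 0.0009 0.0136]
head 97 [] [0.1466778  0.14996733] 71 [0.139402   0.15304143]
wrist head 3979 [0.1457 0.1467 0.1473 0.1477]
```

View pics/f.png

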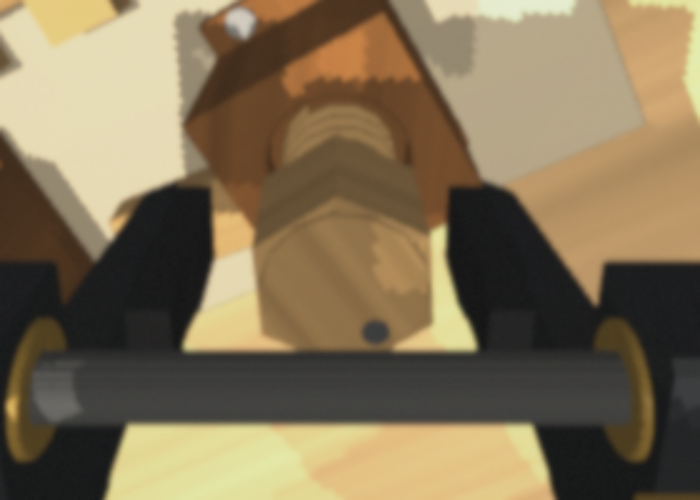

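Jaws are clear of the head, and it has sunk about 9 mm (about 205°). I'll re-grip by turning the open jaws back 180°.

Emit:
apply_moves:
  series:
    - {"x": 0.002, "y": -0.001, "z": 0, "wx": 0.0005, "wy": 0.001, "wz": 0, "fingers": 0.2}
    - {"x": 0, "y": 0, "z": 0, "wx": 0, "wy": 0, "wz": -0.045, "fingers": 0.2}
    - {"x": 0, "y": 0, "z": 0, "wx": 0, "wy": 0, "wz": -0.045, "fingers": 0.2}
    - {"x": 0, "y": 0, "z": 0, "wx": 0, "wy": 0, "wz": -0.045, "fingers": 0.2}
    - {"x": 0, "y": 0, "z": 0, "wx": 0, "wy": 0, "wz": -0.045, "fingers": 0.2}
    - {"x": 0, "y": 0, "z": 0, "wx": 0, "wy": 0, "wz": -0.045, "fingers": 0.2}
    - {"x": 0, "y": 0, "z": 0, "wx": 0, "wy": 0, "wz": -0.045, "fingers": 0.2}
    - {"x": 0, "y": 0, "z": 0, "wx": 0, "wy": 0, "wz": -0.045, "fingers": 0.2}

```text
clock: 16.23
tool_pos: [0.518, -0.007, 0.1201]
eef_rot: [0.871, -0.492, 0.001, 0.001]
contact_force: [0.2, 0.8, 0.2]
opening: 0.6
```

```bash
python3 -c "
from h import *
goal(.518,-.0057,.120,62.5)"
```

```text
t 16.23 pos [ 0.518  -0.007   0.1201] x [ 0.516 -0.857  0.002] z [-0.    -0.003 -1.   ] F [0.2 0.8 0.2] M [ 0.02 -0.04  0.02] op 52.8 q7 [ 0.04  0.74 -0.2   1.99  0.33  0.44 -1.43]
ang -58.95 move [-0.0014 -0.0008  0.0001] w [ 1.100e-03  1.000e-04 -6.747e-01]
```

Emit:
apply_moves:
  series:
    - {"x": -0.001, "y": -0.0008, "z": 0, "wx": 0.001, "wy": 0, "wz": -0.045, "fingers": 0.2}
    - {"x": 0, "y": 0, "z": 0, "wx": 0, "wy": 0, "wz": -0.05, "fingers": 0.2}
    - {"x": 0, "y": 0, "z": 0, "wx": 0, "wy": 0, "wz": -0.05, "fingers": 0.2}
    - {"x": 0, "y": 0, "z": 0, "wx": 0, "wy": 0, "wz": -0.05, "fingers": 0.2}
    - {"x": 0, "y": 0, "z": 0, "wx": 0, "wy": 0, "wz": -0.05, "fingers": 0.2}
    - {"x": 0, "y": 0, "z": 0, "wx": 0, "wy": 0, "wz": -0.05, "fingers": 0.2}
    - {"x": 0, "y": 0, "z": 0, "wx": 0, "wy": 0, "wz": -0.05, "fingers": 0.2}
    - {"x": 0, "y": 0, "z": 0, "wx": 0, "wy": 0, "wz": -0.05, "fingers": 0.2}

```text
clock: 17.23
tool_pos: [0.5182, -0.0085, 0.12]
eef_rot: [0.992, 0.127, 0.001, 0.003]
contact_force: [-0.0, -0.4, -0.3]
opening: 0.602
```

```bash
python3 -c "
from h import *
goal(.518,-.0057,.120,62.5)"
```

```text
t 17.23 pos [ 0.5182 -0.0085  0.12  ] x [0.968 0.252 0.001] z [ 0.003 -0.005 -1.   ] F [-0.  -0.4 -0.3] M [-0.01 -0.1   0.04] op 52.9 q7 [ 0.25  0.79 -0.54  1.98  0.74  0.58 -0.55]
ang 14.58 move [ 0.0006 -0.0035  0.    ] w [ 0.002   0.0003 -0.2662]
```

Emit:
apply_moves:
  series:
    - {"x": 0.0006, "y": -0.0035, "z": 0, "wx": 0.002, "wy": 0, "wz": -0.05, "fingers": 0.2}
    - {"x": 0, "y": 0, "z": 0, "wx": 0, "wy": 0, "wz": -0.05, "fingers": 0.2}
    - {"x": 0, "y": 0, "z": 0, "wx": 0, "wy": 0, "wz": -0.05, "fingers": 0.2}
    - {"x": 0, "y": 0, "z": 0, "wx": 0, "wy": 0, "wz": -0.05, "fingers": 0.2}
    - {"x": 0, "y": 0, "z": 0, "wx": 0, "wy": 0, "wz": -0.05, "fingers": 0.2}
    - {"x": 0, "y": 0, "z": 0, "wx": 0, "wy": 0, "wz": 0, "fingers": 0.2}

```text
clock: 17.98
tool_pos: [0.5179, -0.0083, 0.1194]
eef_rot: [0.862, 0.507, -0.001, 0.001]
contact_force: [0.2, -0.9, -0.3]
opening: 0.601
```

```bash
python3 -c "
from h import *
goal(.518,-.0057,.118,62.5);head()"
```

```text
t 17.98 pos [ 0.5179 -0.0083  0.1194] x [ 0.485  0.874 -0.002] z [ 0.    -0.002 -1.   ] F [ 0.2 -0.9 -0.3] M [-0.   -0.16  0.05] op 52.9 q7 [ 0.37  0.84 -0.76  1.97  0.91  0.71  0.09]
ang 60.96 move [ 0.0029 -0.0014  0.0017] w [ 0.0004  0.0007 -0.0085]
head 95 [] [0.14635049 0.14988753] 77 [0.13718145 0.1503159 ]
wrist head 4007 [0.1457 0.1467 0.1473 0.1478]
```

The head height hasn't changed. I'll centre, close loosely and turn forward.

Emit:
apply_moves:
  series:
    - {"x": 0.0029, "y": -0.0014, "z": 0.0015, "wx": 0, "wy": 0.0005, "wz": -0.004, "fingers": 0.1}
    - {"x": 0.0, "y": 0, "z": 0, "wx": 0, "wy": 0, "wz": 0, "fingers": -0.1}
    - {"x": 0, "y": 0, "z": 0, "wx": 0, "wy": 0, "wz": 0, "fingers": -0.19}
    - {"x": 0, "y": 0, "z": 0, "wx": 0, "wy": 0, "wz": 0, "fingers": -0.19}
    - {"x": 0, "y": 0, "z": 0.0005, "wx": 0, "wy": 0, "wz": 0.03, "fingers": -0.19}
    - {"x": 0, "y": 0, "z": 0.0005, "wx": 0, "wy": 0, "wz": 0.045, "fingers": -0.19}
    - {"x": 0, "y": 0, "z": 0.0005, "wx": 0, "wy": 0, "wz": 0.045, "fingers": -0.19}
    - {"x": 0, "y": 0, "z": 0, "wx": 0, "wy": 0, "wz": 0.045, "fingers": -0.19}

```text
clock: 19.12
tool_pos: [0.5184, -0.0058, 0.1173]
eef_rot: [0.964, 0.266, 0.001, 0.001]
contact_force: [-0.4, 0.7, -1.1]
opening: 0.406
```

```bash
python3 -c "
from h import *
goal(.518,-.0057,.117,30);head()"
```

```text
t 19.12 pos [ 0.5184 -0.0058  0.1173] x [0.858 0.513 0.001] z [ 0.002 -0.002 -1.   ] F [-0.4  0.7 -1.1] M [-0.04 -0.11  0.03] op 35.8 q7 [ 0.29  0.81 -0.62  1.98  0.82  0.62 -0.35]
ang 30.87 move [-0.0004 -0.0004  0.0003] w [ 0.001  -0.0002  0.0048]
head 83 [] [0.14466526 0.14855812] 74 [0.14489885 0.15121637]
wrist head 4776 [0.1444 0.1455 0.1464 0.1616]
```

Emit:
apply_moves:
  series:
    - {"x": 0, "y": 0, "z": 0.0005, "wx": 0.0005, "wy": 0, "wz": 0.045, "fingers": -0.19}
    - {"x": 0, "y": 0, "z": 0.0005, "wx": 0, "wy": 0, "wz": 0.045, "fingers": -0.19}
    - {"x": 0, "y": 0, "z": 0.0005, "wx": 0, "wy": 0, "wz": 0.045, "fingers": -0.19}
    - {"x": 0, "y": 0, "z": 0.0005, "wx": 0, "wy": 0, "wz": 0.045, "fingers": -0.19}
    - {"x": 0, "y": 0, "z": 0.0005, "wx": 0, "wy": 0, "wz": 0.045, "fingers": -0.19}
    - {"x": 0, "y": 0, "z": 0.0005, "wx": 0, "wy": 0, "wz": 0.045, "fingers": -0.19}
    - {"x": 0, "y": 0, "z": 0.0005, "wx": 0, "wy": 0, "wz": 0.045, "fingers": -0.19}
    - {"x": 0, "y": 0, "z": 0, "wx": 0, "wy": 0, "wz": 0.045, "fingers": -0.19}

```text
clock: 20.27
tool_pos: [0.5176, -0.006, 0.1143]
eef_rot: [0.956, -0.294, -0.0, 0.0]
contact_force: [-0.0, -0.6, -0.7]
opening: 0.405
```

```bash
python3 -c "
from h import *
goal(.518,-.0057,.115,-95);head()"
```

```text
t 20.27 pos [ 0.5176 -0.006   0.1143] x [ 0.827 -0.562 -0.001] z [-0.001 -0.    -1.   ] F [-0.  -0.6 -0.7] M [-0.02 -0.    0.02] op 35.7 q7 [ 0.12  0.76 -0.32  1.99  0.51  0.47 -1.17]
ang -34.22 move [ 0.0002 -0.0005 -0.0009] w [3.000e-04 1.000e-04 3.377e-01]
head 15 [] [0.14430919 0.14593256] 29 [0.13637973 0.14801302]
wrist head 4553 [0.1422 0.143  0.1439 0.1586]
```

Emit:
apply_moves:
  series:
    - {"x": 0, "y": 0, "z": 0, "wx": 0.0, "wy": 0, "wz": 0.05, "fingers": -0.19}
    - {"x": 0, "y": 0, "z": 0, "wx": 0, "wy": 0, "wz": 0.05, "fingers": -0.19}
    - {"x": 0, "y": 0, "z": 0.0, "wx": 0, "wy": 0, "wz": 0.05, "fingers": -0.19}
    - {"x": 0, "y": 0, "z": 0.0005, "wx": 0, "wy": 0, "wz": 0.05, "fingers": -0.19}
    - {"x": 0, "y": 0, "z": 0, "wx": 0, "wy": 0, "wz": 0.05, "fingers": -0.19}
    - {"x": 0, "y": 0, "z": 0, "wx": 0, "wy": 0, "wz": 0.05, "fingers": -0.19}
    - {"x": 0, "y": 0, "z": 0, "wx": 0, "wy": 0, "wz": 0.05, "fingers": -0.19}
    - {"x": 0, "y": 0, "z": 0, "wx": 0, "wy": 0, "wz": 0.03, "fingers": -0.19}

```text
clock: 21.42
tool_pos: [0.5171, -0.0051, 0.1126]
eef_rot: [-0.626, 0.779, 0.003, -0.0]
contact_force: [0.3, -0.6, -0.7]
opening: 0.406
```

```bash
python3 -c "
from h import *
goal(.518,-.0057,.114,-107);head()"
```

```text
t 21.43 pos [ 0.5171 -0.0051  0.1126] x [-0.215 -0.977 -0.003] z [-0.004  0.004 -1.   ] F [ 0.3 -0.6 -0.7] M [-0.03 -0.05  0.02] op 35.7 q7 [-0.06  0.75 -0.03  2.    0.05  0.4  -1.92]
ang -102.43 move [ 0.0004 -0.0013 -0.0018] w [0.0015 0.0008 0.0254]
head 91 [] [0.13893822 0.14194012] 25 [0.13172501 0.1415303 ]
wrist head 1459 [0.1402 0.1406 0.1541 0.1569]
```

The head has come down by about 15.6 mm. I'll centre, settle and clamp firmly.

Emit:
apply_moves:
  series:
    - {"x": 0.0004, "y": -0.001, "z": -0.001, "wx": 0.0015, "wy": 0.0008, "wz": 0, "fingers": -0.19}
    - {"x": 0, "y": 0, "z": 0, "wx": 0, "wy": 0, "wz": 0, "fingers": -0.21}
    - {"x": 0, "y": 0, "z": 0, "wx": 0, "wy": 0, "wz": 0, "fingers": -0.3}
    - {"x": 0, "y": 0, "z": 0, "wx": 0, "wy": 0, "wz": 0, "fingers": -0.5}
    - {"x": 0, "y": 0, "z": 0, "wx": 0, "wy": 0, "wz": 0, "fingers": -0.5}
    - {"x": 0, "y": 0, "z": 0, "wx": 0, "wy": 0, "wz": 0, "fingers": -0.5}
    - {"x": 0, "y": 0, "z": 0, "wx": 0, "wy": 0, "wz": 0, "fingers": -0.5}
  force: 25

```text
clock: 22.45
tool_pos: [0.5175, -0.0054, 0.1133]
eef_rot: [-0.63, 0.776, 0.0, 0.0]
contact_force: [0.8, 0.3, -0.4]
opening: 0.388
```

```bash
sed -i 's/W3\[...,2\]>.14)/W3[...,2]>.125)/' h.py; python3 - <<'E'
from h import *
goal(.518,-.0057,.114,-107);head()
a=np.load('/tmp/wrist.npz');cv2.imwrite('pics/g.png',cv2.resize(a['p'][160:360,120:400,::-1],None,fx=2.5,fy=2.5))
s,_=st(); print(np.abs(s['qd']).max(), s['joint_torque'])
E
```

```text
t 22.45 pos [ 0.5175 -0.0054  0.1133] x [-0.205 -0.979 -0.001] z [-0.     0.001 -1.   ] F [ 0.8  0.3 -0.4] M [ 0.06  0.   -0.02] op 34.1 q7 [-0.06  0.75 -0.03  2.    0.06  0.39 -1.91]
ang -101.84 move [ 0.0003 -0.0006 -0.0008] w [0.0002 0.0002 0.0287]
head 95 [] [0.1393441  0.14249683] 27 [0.13469118 0.14292463]
wrist head 5389 [0.137  0.1394 0.1403 0.1566]
t 22.6 pos [ 0.5175 -0.0054  0.1133] x [-0.205 -0.979 -0.001] z [-0.     0.001 -1.   ] F [ 0.6  0.7 -0.7] M [ 0.03 -0.04  0.  ] op 34.5 q7 [-0.06  0.75 -0.03  2.    0.06  0.39 -1.91]
0.0012188852539142755 [-6.83150254e-02 -4.79628503e+01  8.62312932e-01 -7.60148674e+00
 -1.94587345e-03 -2.71968258e-02  8.82422144e-03]
```

View pics/g.png

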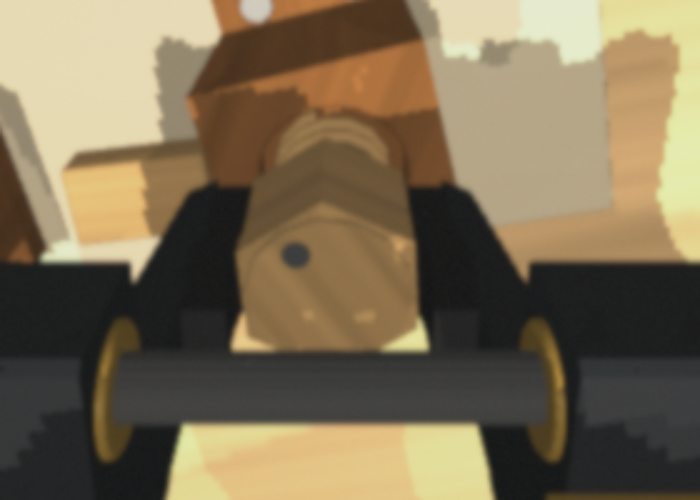

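The head is firmly gripped on its flats (34 mm). Origin height is about 8.5–10 mm above the board, within 3.5–13.5. Handing in.

```bash
python3 -c "
from h import *
print(finish_job()); st()"
```

```text
the job is handed in; nothing more can be done
None
the job is handed in; nothing more can be done
```

I turned the high screw counter-clockwise with loose jaws until it dropped into the thread. I then turned it clockwise about one full turn, re-gripping once on the way. I handed the job in with the head clamped at 25 N, at about 22.6 s of the 72 s.

**Climb and drop:** in the wrist depth the head top rose from 157.6 mm to about 163 mm, then fell to 156.4 mm. The last reading was 140.3 mm, about 16 mm below the drop.

**Final state:** that puts the screw's origin about 8.5–10 mm above the board, within the 3.5–13.5 mm allowed. The jaws sat on the flats at 34 mm, the tool was vertical and centred within about 1 mm, the arm was at rest and the external force was about 1 N.

**Less certain:**
- Heights are only good to about 2 mm. The drop measured about 6.5–7 mm rather than 8.
- The screw's angle at the top of the climb was inferred from the tool angle and the dimple, not measured directly.
- No step force went above about 4 N, and I commanded no contact with the bystanders. I did not compare their positions before and after.

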